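# Find the spacer that steadies the tape roll

### The job

The tape dispenser has a gap between the side of its tape roll and the sprung cheek. Try the horseshoe spacers from the tray in it, astride the axle, until you find the one that slides fully home over the axle, down to the base, and sits snugly, pushing the sprung cheek back a little: not loose, and never forced where it jams (60 N at the very most). Leave that one in place and let go of it, with the other two standing in the tray and everything else left where it is.

Things in the scene. Friction and masses are not known exactly. Their poses are not given: they have to be found in the camera images.
- dispenser: pink bench tape dispenser, fixed: base 170 x 170 x 20 mm, origin at the centre of its underside, z up. A steel axle 16 mm thick, centre line 68 mm above the counter, runs along its y with the tape roll on it. Facing the roll's side is the aluminium cheek; a spacer goes from above into the gap between them, astride the axle. No part is higher than 114 mm.
- roll (a point): centre of the brown tape roll, on the axle, axes as the dispenser. The roll is fixed, 90 mm across (top 113 mm above the counter), 48 mm wide along y; its flat side face, 24 mm to -y of this point, looks across the gap to the cheek. The rim of that face is chamfered, 4 mm along y by 8 mm radially.
- seat (a point): point on top of the dispenser's base (20 mm above the counter), under the axle, in the plane of the roll's side face; axes as the dispenser: x across the axle, y along it into the roll, z up. The gap lies on its -y side. A spacer fully home stands with both feet on the base, astride the axle (2 mm under the notch): its origin is at this height, half its thickness to -y, within 3 mm in x.
- cheek (a joint): travel (m) of the sprung cheek away from the roll, 0 at rest: moves from 1.3 N on, 0.5 N per mm more, hard stop at 6 mm. Plate 60 mm wide, 38 to 98 mm above the counter, then a lip flaring 8 mm away up to 113 mm. Resting gap to the roll face: unknown, 9.5 to 20 mm. Right spacer: pushes it back over 1 mm, within the stop; a thinner one does not move it, a thicker one jams on the lip.
- tray: black open tray, fixed, 130 (x) by 250 (y) mm, walls 14 mm high and 4 mm thick, floor 4 mm thick; origin at the centre of its underside. The three spacers stand in a row along its y, about 70 mm apart, in any order.
- spacer_green: green plastic horseshoe spacer, 14 mm thick (y), 48 mm wide (x), 50 to 100 g, standing on two legs 13 mm wide and 58 mm high with a 22 mm notch between; above them a crown up to 82 mm, then a grip tab 30 (x) by 14 (y) mm, from 82 to 138 mm high. Origin: centre of its underside, z up. May be turned half round.
- spacer_yellow: yellow plastic horseshoe spacer, 18 mm thick (y), 48 mm wide (x), 50 to 100 g, standing on two legs 13 mm wide and 58 mm high with a 22 mm notch between; above them a crown up to 82 mm, then a grip tab 30 (x) by 14 (y) mm, from 82 to 138 mm high. Origin: centre of its underside, z up. May be turned half round.
- spacer_red: red plastic horseshoe spacer, 22 mm thick (y), 48 mm wide (x), 50 to 100 g, standing on two legs 13 mm wide and 58 mm high with a 22 mm notch between; above them a crown up to 82 mm, then a grip tab 30 (x) by 14 (y) mm, from 82 to 138 mm high. Origin: centre of its underside, z up. May be turned half round.
- tape_small: small pale-blue tape ring, 38 mm across, 12 mm high, in the tray; bystander
- tape_spare: spare roll of brown tape lying flat, 100 mm across, 48 mm high; bystander
- sauce_jar: amber jar with red cap, 60 mm across, 75 mm high; bystander
- cup: paper cup, 72 mm across, 80 mm high; bystander
- marker: blue marker pen lying down, 134 mm long, 14 mm thick; bystander
Things that resemble listed ones, but are neither listed nor needed, are in the scene too. Several things have the shape of the spacer_green; the one meant has the colours described above. What is shaped like the dispenser but purple is not meant.

How it is judged:
By the outcome, as a careful person would: the job done as asked, in the order asked, and still so for the second after the job is handed in, with the robot touching nothing.
It also fails if it takes over 72 s, if anything falls off the work surface, if the arm or the gripper's body presses on something with over 40 N, if the wrist force passes 120 N, or if a joint passes its speed limit or range.

### The arm

A 6-joint arm with a two-finger parallel gripper is mounted at the origin on the work surface. World frame = base frame: x ahead of the robot, y to its left, z up, the work surface at z = 0. Lengths are in mm, angles in rad, forces in N, time in s.
With the tool pointing down it reaches from about 250 to 775 mm from the base axis. Payload 8.9 kg.
Tool frame: the origin (TCP) lies midway between the tips of the shut fingers; the grasp point (between the pads) lies behind it (manip.hold_point_z is the z of the grasp point in the tool frame, in mm); z points along the fingers, y is the line along which they close (so a half turn about z gives the same grasp; the last joint's range is limited). The gripper opens to 85 mm and grips with 20 to 120 N. Pads are 22 mm wide; open, the fingers measure 114 mm over their backs; the gripper's body (76 mm by 85 mm) begins 54 mm behind the grasp point. The pads swing forward as they close: fully open they stand 13 mm farther back than shut.
Start: joints at [-1.392, 0.291, -0.153, 1.127, 0, 1.431], TCP at [164.052, -498.709, 231.305] pointing down, gripper open.
Joint ranges: [-2.52, 2.52], [-0.91, 1.74], [-1.3, 1.37], [-1.96, 2.02], [-1.52, 1.47], [-3.14, 3.14]. Speed limits (rad/s): [2.22, 2.22, 2.79, 3.14, 3.14, 3.14].

### API

Orientations are given as a rotation vector (axis times angle).
In Python, from workcell import monitor, get_image, finish_job, manip gives the robot as it stands.
- The arm moves only by the tool send_rows, never from a script. Its argument "steps" is a list of rows, each a list of 3 entries, a list of its own where there are three numbers: the shift along the tool's x, y, z in mm, then the turn, a rotation vector about the tool's x, y, z in degrees, then the opening, from 0 (shut) to 1 (fully open). A call has 1 to 20 rows; each row shifts and turns the commanded pose from where the row before left it, along the tool's axes as they then stand; what a row does not reach is not made up. A row lasts 1/12 s, in which the tool goes at most 41.7 mm and 7.16 degrees, less where a joint would pass 70% of its speed; a pose out of reach is approached as far as the arm can. A call with a gripper value outside its range is refused whole. The fingers move at their own pace and stop on an object; the grip force is fixed at half the most. Time passes only in rows, so rows that do not move let the fingers close. It gives the time, the measured TCP pose, the force, the opening and the grip force at its end, in the units of the state.
- monitor.state(): the state, without advancing time (a new reading comes with each control period).
- get_image(name): name is "scene" or "top" or "wrist"; returns a dict with "img" (400x640x3 uint8, red, green, blue), "range_z" (400x640 float32, mm along the optical axis (not along the pixel's ray), 0 where there is no reading), "fx", "fy", "cx", "cy" (pixels), "D" ([k1, k2, p1, p2, k3] as OpenCV has them; the pictures are not rectified), "xyz" and "orientation" of the camera in the world; the wrist camera has in their place "mount" (4x4, takes a point from camera to tool coordinates, whose origin is the TCP and whose axes are the flange's). Camera axes: x right, y up, looking along -z (the intrinsics and any distortion apply to the point x, -y, -z); pixel columns grow to the right and rows downward; lengths in mm; the calibration is good to about 2 mm. A picture is of the moment at which its call begins: read the wrist's pose just before it.
- finish_job(): hands the job in; it is judged then, once.
The state is a dict: "time": time; "qpos": joint angles; "dq": joint speeds; "tau": joint torques, N m; "tcp_pos": TCP position; "tcp_rot": TCP orientation; "force": force on the tool from outside, world axes, zero at the start; "ft_torque": the same for the moment, N m; "opening": opening from 0.0 (shut) to 1.0 (fully open); "gripper_force": force on a finger pad.
Only numpy, scipy, OpenCV 4.12 (cv2) and the standard library are available. Lean on these libraries where they do the work, as an engineer would, in place of code of your own. Each camera call takes 0.05 s, during which the arm holds its last target. There are 200 camera calls.

## Working session

There is one attempt and no reset: what is moved stays moved. The work goes in short steps, Python scripts to look and compute and a tool call to move; the robot and the scene stay as the last step left them, time stands still between calls to the robot, and variables do not carry over. Pictures are saved under pics/ and viewed, at most 10 in all, crops included, and the job is handed in when it is done.

Besides the shell and the picture viewer there is one more tool, called after "Call:" by a JSON object that holds its "op" and its "data", one argument or row to a line. send_rows: Moves the arm, as the interface text tells. Its arguments: {"type":"object","properties":{"steps":{"type":"array"}},"required":["steps"]}

```bash
mkdir -p pics; ls
cat > h.py <<'E'
import numpy as np, cv2, pickle
from workcell import monitor, get_image, finish_job, manip
from scipy.spatial.transform import Rotation as R
def grab(name,tag):
    s=monitor.state(); d=get_image(name)
    if name=="wrist":
        T=np.eye(4);T[:3,:3]=R.from_rotvec(s["tcp_rot"]).as_matrix();T[:3,3]=s["tcp_pos"]
        d["T"]=T@np.array(d["mount"])
    else:
        T=np.eye(4);o=np.array(d["orientation"],float)
        T[:3,:3]=o if o.shape==(3,3) else R.from_rotvec(o).as_matrix() if o.size==3 else None
        T[:3,3]=d["xyz"]; d["T"]=T
    pickle.dump(d,open(f"pics/{tag}.pkl","wb")); cv2.imwrite(f"pics/{tag}.png",d["img"][:,:,::-1]); return d
def load(tag): return pickle.load(open(f"pics/{tag}.pkl","rb"))
def K(d): return np.array([[d["fx"],0,d["cx"]],[0,d["fy"],d["cy"]],[0,0,1.]])
def ray(d,u,v):
    p=cv2.undistortPoints(np.array([[[u,v]]],float),K(d),np.array(d["D"],float))[0,0]
    r=d["T"][:3,:3]@np.array([p[0],-p[1],-1]); return d["T"][:3,3],r
def at_z(d,u,v,z):
    c,r=ray(d,u,v); return c+r*(z-c[2])/r[2]
def depth_pt(d,u,v):
    c,r=ray(d,u,v); return c+r*float(d["range_z"][int(round(v)),int(round(u))])
def cloud(d):
    h,w=d["range_z"].shape; uu,vv=np.meshgrid(np.arange(w),np.arange(h))
    p=cv2.undistortPoints(np.stack([uu.ravel(),vv.ravel()],1)[:,None].astype(float),K(d),np.array(d["D"],float))[:,0]
    r=np.c_[p[:,0],-p[:,1],-np.ones(len(p))]*d["range_z"].reshape(-1,1)
    return (r@d["T"][:3,:3].T+d["T"][:3,3]).reshape(h,w,3)
def tri(*obs):
    A=np.zeros((3,3));b=np.zeros(3)
    for d,u,v in obs:
        c,r=ray(d,u,v);r=r/np.linalg.norm(r);M=np.eye(3)-np.outer(r,r);A+=M;b+=M@c
    return np.linalg.solve(A,b)
def proj(d,P):
    q=np.linalg.inv(d["T"])@np.r_[P,1]
    return cv2.projectPoints(np.array([[q[0],-q[1],-q[2]]]),np.zeros(3),np.zeros(3),K(d),np.array(d["D"],float))[0].ravel()
E
python3 - <<'E'
from h import *
for n in ("top","scene"):
    d=grab(n,n+"0"); print(n,d["xyz"],d["orientation"],d["fx"],d["D"])
print(monitor.state(),manip.hold_point_z)
E
```

```text
pics
top [ 376.99340902  -11.65068708 1012.05999747] [ 0.13563393 -0.13789596 -1.55484074] 375.1130535212796 [0.00312602 0.         0.         0.         0.        ]
scene [ 923.76833742 -611.99319235  937.58437905] [0.66201684 0.20303109 0.54578343] 400.0813429361581 [-0.09497104  0.          0.          0.          0.        ]
{'time': 0.1, 'qpos': array([-1.39228902e+00,  2.91207499e-01, -1.54044243e-01,  1.12671503e+00,
        5.25964612e-06,  1.43150161e+00]), 'dq': array([-0.00170628, -0.00260119,  0.00171219, -0.00066085, -0.00060221,
       -0.00094358]), 'tau': array([ 1.21990743e-03, -5.37977207e+01,  3.31919146e+01,  9.29720700e-03,
       -2.09945965e-04, -2.69380848e-05]), 'tcp_pos': array([ 163.98869081, -498.31483253,  230.80074997]), 'tcp_rot': array([-3.10085859e+00, -4.96918940e-01,  2.77738346e-05]), 'force': array([ 0.2186729 , -0.57047239,  0.07983986]), 'ft_torque': array([-0.04591193, -0.00242505,  0.01815077]), 'gripper_force': 0.0, 'opening': 0.9967679508278046} -18.700000000000003
```

View pics/top0.png

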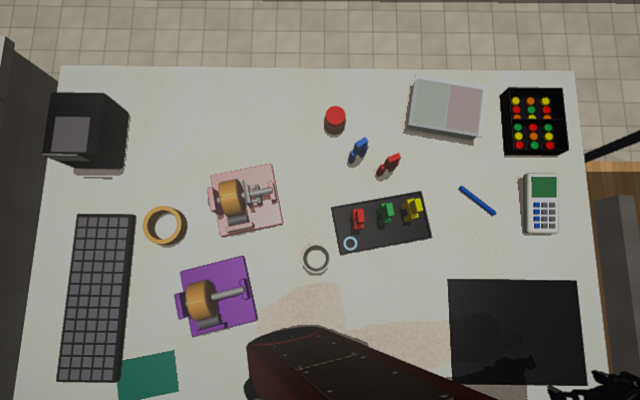

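View pics/scene0.png

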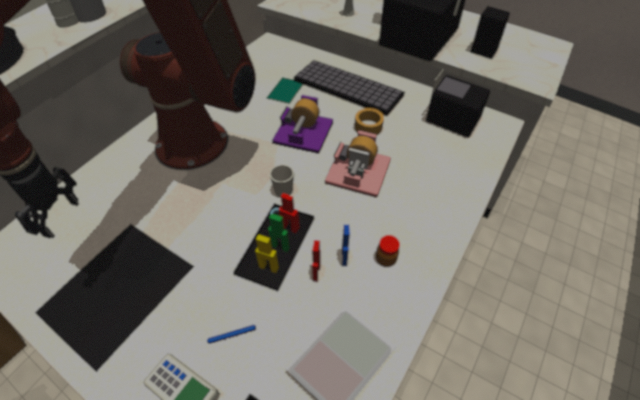

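Top view: the pink dispenser is at about (245,200) and the tray at (382,222). In the tray stand red (357,217), green (387,211) and yellow (413,208). Lookalikes outside it are a blue one (358,150), a red one (389,165) and a purple dispenser at (215,297). The task puts all three spacers in a row in the tray, so I mean those three and the pink dispenser. Next come rough positions from the top view, and then I'll use the wrist camera.

Run:
```python
from h import *
d=load("top0"); C=cloud(d); hsv=cv2.cvtColor(d["img"],cv2.COLOR_RGB2HSV)
for n,(u,v) in dict(tray=(382,222),red=(357,217),green=(387,211),yel=(413,208),disp=(275,220),roll=(231,196),axle=(262,192),outred=(389,165),outblue=(358,150)).items():
    print(n,depth_pt(d,u,v).round())
# tray corners / dispenser corners
for u,v in [(332,207),(421,192),(431,238),(339,254)]: print("tray c",at_z(d,u,v,14).round(1))
for u,v in [(208,177),(272,164),(283,224),(219,236)]: print("disp c",at_z(d,u,v,20).round(1))
# tops of tabs
for n,(u,v) in dict(red=(357,217),green=(387,211),yel=(413,208)).items():
    P=C[v-14:v+14,u-14:u+14].reshape(-1,3); P=P[P[:,2]>128]; print(n,len(P),P.mean(0).round(1),P[:,2].max())
    mm=P[:,:2].mean(0);w,V=np.linalg.eigh(np.cov((P[:,:2]-mm).T));print(np.sqrt(w*12),np.degrees(np.arctan2(*V[::-1,1])))
big=np.hstack([cv2.resize(d["img"][150:250,195:295],(400,400),interpolation=2),cv2.resize(d["img"][130:260,310:440],(400,400),interpolation=2)])
```

```text
tray [ 491. -172.   51.]
red [ 493. -100.  127.]
green [ 507. -169.  139.]
yel [ 519. -237.  114.]
disp [496. 107.  25.]
roll [544. 206. 111.]
axle [562. 137.  75.]
outred [ 628. -182.  106.]
outblue [ 664. -105.  112.]
tray c [534.7 -43.8  14. ]
tray c [ 578.7 -285.1   14. ]
tray c [ 454.5 -307.2   14. ]
tray c [409.5 -63.   14. ]
disp c [612.1 293.2  20. ]
disp c [650.6 120.9  20. ]
disp c [486.5  86.2  20. ]
disp c [452.8 254.1  20. ]
red 94 [ 489.5 -102.1  179.1] 1012.0599974651454
[ 23.87534057 108.82751032] 143.0322101310541
green 97 [ 505.6 -169.6  168.6] 1012.0599974651454
[ 28.04356553 128.2422602 ] 130.25716153954914
yel 102 [ 518.9 -236.8  158.1] 1012.0599974651454
[ 29.31103421 132.20760877] 122.90905068808614
```

Call:
{"op": "send_rows", "data": {
  "steps": [
    [[0,0,-6],[0,0,-7],1],
    [[0,0,-6],[0,0,-7],1],
    [[0,0,-6],[0,0,-7],1],
    [[0,0,-6],[0,0,-7],1],
    [[0,0,-6],[0,0,-7],1],
    [[0,0,-6],[0,0,-7],1],
    [[0,0,-6],[0,0,-7],1],
    [[0,0,-6],[0,0,-7],1],
    [[0,0,-6],[0,0,-7],1],
    [[0,0,-6],[0,0,-7],1],
    [[0,0,-6],[0,0,-7],1],
    [[0,0,-6],[0,0,-7],1],
    [[0,0,-6],[0,0,-7],1],
    [[0,0,-6],[0,0,-7],1],
    [[0,0,-6],[0,0,-7],1],
    [[0,0,-6],[0,0,-7],1],
    [[0,0,-6],[0,0,-7],1],
    [[0,0,-6],[0,0,-7],1],
    [[0,0,-6],[0,0,-7],1],
    [[0,0,-6],[0,0,-7],1]
  ]
}}

```text
time: 1.77
tcp_pos: [164.0, -498.5, 351.3]
tcp_rot: [-0.584, -3.086, -0.001]
force: [-0.2, -0.6, -0.1]
opening: 1.0
gripper_force: 0.0
```

Call:
{"op": "send_rows", "data": {
  "steps": [
    [[0,0,-6],[0,0,-7],1],
    [[0,0,-6],[0,0,-7],1],
    [[0,0,-6],[0,0,-7],1],
    [[0,0,-6],[0,0,-7],1],
    [[0,0,-6],[0,0,-7],1],
    [[0,0,0],[0,0,0],1]
  ]
}}

```text
time: 2.27
tcp_pos: [164.1, -498.9, 382.0]
tcp_rot: [-0.37, 3.12, -0.001]
force: [0.3, -1.3, -0.8]
opening: 1.001
gripper_force: 0.0
```

```bash
cat >> h.py <<'E'
def togo(P,yaw=None,s=None):
    """tool-frame shift to world TCP target P, and tool z turn (deg) to bring tool x to yaw (deg)"""
    s=s or monitor.state(); M=R.from_rotvec(s["tcp_rot"]).as_matrix()
    y=np.degrees(np.arctan2(M[1,0],M[0,0])); 
    t=None if yaw is None else -((yaw-y+180)%360-180)
    return "tcp",s["tcp_pos"].round(1),"yaw",y.round(2),"tilt",np.degrees(M[:2,2]).round(2),"shift",(M.T@(np.array(P)-s["tcp_pos"])).round(1),"turn",t
E
python3 - <<'E'
from h import *
d=get_image("wrist"); print(np.array(d["mount"]).round(3),d["fx"],d["D"]); print(togo([570,120,400],192))
E
```

```text
[[   0.       0.951    0.309   78.909]
 [   1.      -0.      -0.      -0.18 ]
 [  -0.       0.309   -0.951 -142.354]
 [   0.       0.       0.       1.   ]] 294.9637299268634 [-0.05672607  0.          0.          0.          0.        ]
('tcp', array([ 164.1, -498.9,  381.4]), 'yaw', np.float64(-166.91), 'tilt', array([ 0.  , -0.02]), 'shift', array([-535.5,  510.8,  -18.8]), 'turn', np.float64(1.090616751194716))
```

```bash
python3 -c "
from h import *
print(togo([500,-170,330],191))"
```

```text
('tcp', array([ 164.1, -498.9,  381.4]), 'yaw', np.float64(-166.91), 'tilt', array([ 0.  , -0.02]), 'shift', array([-401.7,  244.3,   51.3]), 'turn', np.float64(2.090616751194716))
```

Call:
{"op": "send_rows", "data": {
  "steps": [
    [[-29,17.5,3.5],[0,0,0],1],
    [[-29,17.5,3.5],[0,0,0],1],
    [[-29,17.5,3.5],[0,0,0],1],
    [[-29,17.5,3.5],[0,0,0],1],
    [[-29,17.5,3.5],[0,0,0],1],
    [[-29,17.5,3.5],[0,0,0],1],
    [[-29,17.5,3.5],[0,0,0],1],
    [[-29,17.5,3.5],[0,0,0],1],
    [[-29,17.5,3.5],[0,0,0],1],
    [[-29,17.5,3.5],[0,0,0],1],
    [[-29,17.5,3.5],[0,0,0],1],
    [[-29,17.5,3.5],[0,0,0],1],
    [[-29,17.5,3.5],[0,0,0],1],
    [[-22,16,4],[0,0,0],1],
    [[0,0,0],[0,0,2],1],
    [[0,0,0],[0,0,0],1]
  ]
}}

```text
time: 3.65
tcp_pos: [497.2, -169.0, 330.7]
tcp_rot: [0.302, -3.125, -0.002]
force: [-0.1, -0.6, -0.5]
opening: 0.999
gripper_force: 0.0
```

```bash
python3 -c "
from h import *
grab('wrist','w1')
print(togo([551,172,260],192.5))"
```

```text
('tcp', array([ 496.8, -169.9,  331. ]), 'yaw', np.float64(-168.89), 'tilt', array([-0.08,  0.02]), 'shift', array([-119.2,  325. ,   71.1]), 'turn', np.float64(-1.3944721854823001))
```

View pics/w1.png

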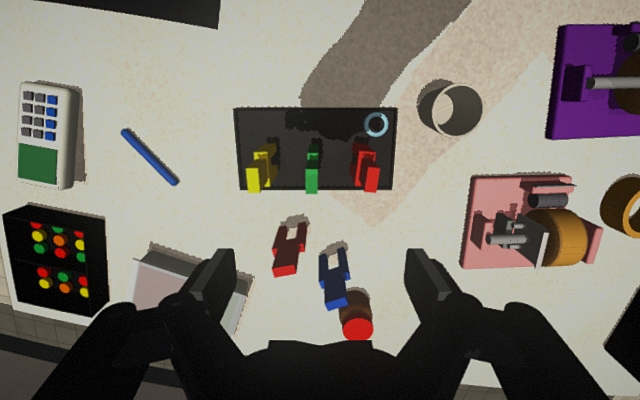

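The wrist view shows yellow (255,178), green (312,178) and red (368,178) standing in the tray, with red and blue lookalikes outside at (285,265) and (335,290). The pink dispenser is at (530,220). I'll go over the dispenser for a closer look.

Call:
{"op": "send_rows", "data": {
  "steps": [
    [[-12,32.5,7],[0,0,-0.14],1],
    [[-12,32.5,7],[0,0,-0.14],1],
    [[-12,32.5,7],[0,0,-0.14],1],
    [[-12,32.5,7],[0,0,-0.14],1],
    [[-12,32.5,7],[0,0,-0.14],1],
    [[-12,32.5,7],[0,0,-0.14],1],
    [[-12,32.5,7],[0,0,-0.14],1],
    [[-12,32.5,7],[0,0,-0.14],1],
    [[-12,32.5,7],[0,0,-0.14],1],
    [[-12,32.5,7],[0,0,-0.14],1],
    [[0,0,0],[0,0,0],1],
    [[0,0,0],[0,0,0],1]
  ]
}}

```text
time: 4.7
tcp_pos: [547.2, 172.7, 261.1]
tcp_rot: [0.345, -3.121, 0.001]
force: [-0.7, -0.2, -0.4]
opening: 1.0
gripper_force: 0.0
```

```bash
python3 -c "
from h import *
d=grab('wrist','w2')
print(togo([551,172,260],192.5))
cv2.imwrite('pics/w2c.png',cv2.resize(d['img'][20:260,170:490,::-1],(800,600),interpolation=2))"
```

```text
('tcp', array([547.4, 171.7, 261.6]), 'yaw', np.float64(-167.44), 'tilt', array([-0.03, -0.03]), 'shift', array([-3.5, -0.4,  1.6]), 'turn', np.float64(0.06325794524400408))
```

View pics/w2c.png

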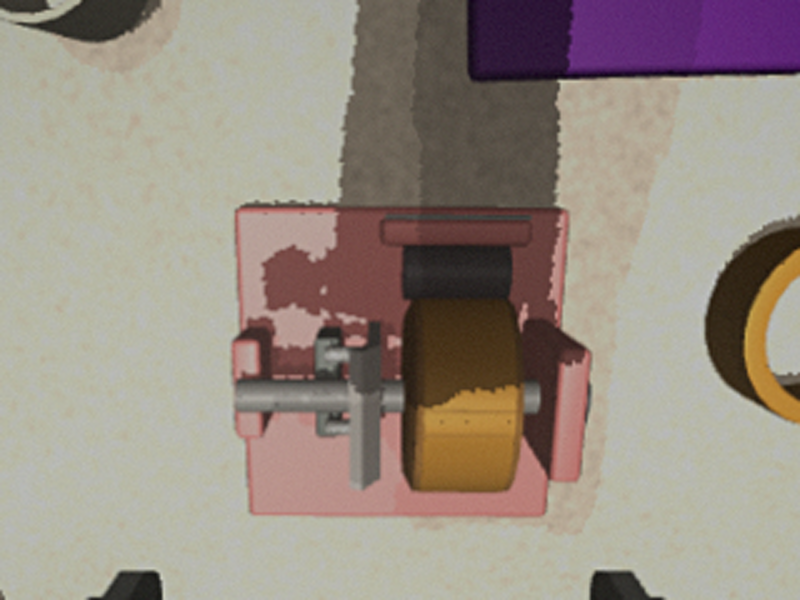

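The pink dispenser is aligned with the tool. In the crop the roll face is at x≈403, the cheek's face edge at x≈380 and the axle at row 397. The gap therefore looks like about 10 mm, which suggests green. I'll measure it properly.

Run:
```python
from h import *
d=load("w2"); g=lambda x,y:(170+x/2.5,20+y/2.5)
t=load("top0")
# base edges at z=20 -> yaw, centre
c=[at_z(d,*g(x,y),20) for x,y in [(236,208),(567,210),(546,514),(250,514)]]
for p in c: print("base",p.round(1))
print("yaw x/y edges",[np.degrees(np.arctan2(*(c[j]-c[i])[[1,0]])).round(2) for i,j in [(0,1),(3,2),(0,3),(1,2)]], "centre",np.mean(c,0).round(1))
C=cloud(d)
yaw=np.radians(12.5); M=np.array([[np.cos(yaw),np.sin(yaw)],[-np.sin(yaw),np.cos(yaw)]])
o=np.mean(c,0)
for row in (330,345,360,397,420,440,460):
    v=int(round(20+row/2.5)); out=[]
    for u in range(306,346,1):
        p=C[v,u]; q=M@(p-o)[:2]; out.append(f"{u}:{q[0]:.0f},{q[1]:.1f},{p[2]:.0f}")
    print(row,v," ".join(out[::1]))
```

```text
base [490.5  88.7  20. ]
base [454.9 250.8  20. ]
base [616.6 288.1  20. ]
base [653.4 123.9  20. ]
yaw x/y edges [np.float64(102.39), np.float64(102.62), np.float64(12.18), np.float64(12.96)] centre [553.9 187.9  20. ]
330 152 306:-22,-31.7,20 307:-22,-30.4,19 308:-21,-29.1,19 309:-22,-27.7,20 310:-22,-26.4,21 311:-22,-25.1,20 312:-21,-23.8,18 313:-22,-22.5,19 314:-22,-21.2,20 315:-22,-19.9,19 316:-22,-18.6,19 317:-30,-16.8,68 318:-30,-15.7,67 319:-30,-14.5,69 320:-30,-13.4,65 321:-30,-12.2,67 322:-22,-10.7,19 323:-22,-9.4,19 324:-22,-8.1,20 325:-22,-6.8,21 326:-22,-5.5,19 327:-22,-4.1,19 328:-22,-2.8,19 329:-22,-1.5,20 330:-22,-0.2,19 331:-31,-0.9,72 332:-33,-0.4,86 333:-34,0.6,89 334:-34,1.5,92 335:-35,2.4,94 336:-35,3.4,96 337:-35,4.5,96 338:-35,5.5,96 339:-35,6.5,97 340:-35,7.7,94 341:-35,8.7,96 342:-35,9.8,95 343:-35,10.8,95 344:-35,11.8,95 345:-35,12.8,96
345 158 306:-22,-29.8,62 307:-22,-28.6,60 308:-22,-27.4,61 309:-22,-26.3,61 310:-22,-25.1,60 311:-22,-23.9,60 312:-22,-22.8,60 313:-30,-20.6,102 314:-30,-19.6,104 315:-30,-18.5,103 316:-30,-17.5,103 317:-30,-16.5,103 318:-30,
[... 2969 characters left out ...]
 342:8,9.7,112 343:8,10.7,112 344:9,11.8,111 345:8,12.8,111
460 204 306:51,-32.5,20 307:50,-31.1,20 308:50,-29.7,20 309:51,-28.3,20 310:18,-23.8,111 311:18,-22.8,111 312:17,-21.7,112 313:17,-20.6,112 314:17,-19.5,113 315:18,-18.5,110 316:18,-17.5,109 317:19,-16.5,107 318:20,-15.4,105 319:20,-14.3,103 320:21,-13.2,101 321:22,-12.1,99 322:51,-10.4,20 323:51,-9.0,19 324:51,-7.6,19 325:51,-6.2,18 326:50,-4.8,20 327:50,-3.5,20 328:50,-2.1,20 329:51,-0.7,20 330:34,-1.0,66 331:23,-1.0,96 332:21,-0.1,101 333:20,0.8,103 334:19,1.8,106 335:18,2.7,108 336:18,3.7,109 337:18,4.7,110 338:18,5.8,109 339:18,6.9,109 340:18,7.9,110 341:18,9.0,110 342:18,10.1,109 343:18,11.1,110 344:18,12.2,109 345:18,13.2,110
```

```bash
cat >> h.py <<'E'
def tabtop(d,zmin=134,box=None,col="g"):
    C=cloud(d); h=cv2.cvtColor(d["img"],cv2.COLOR_RGB2HSV); H,S,V=h[...,0].astype(int),h[...,1],h[...,2]
    m={"g":(H>40)&(H<85),"y":(H>20)&(H<35),"r":(H<8)|(H>172)}[col]&(S>100)&(V>40)&(C[...,2]>zmin)&(C[...,2]<160)
    if box: b=np.zeros_like(m); b[box[1]:box[3],box[0]:box[2]]=1; m&=b
    n,l,st,_=cv2.connectedComponentsWithStats(m.astype(np.uint8)); k=1+np.argmax(st[1:,4]); m=l==k
    P=C[m]; v,u=np.nonzero(m)
    z=np.median(P[:,2]); Q=np.array([at_z(d,a,b,z) for a,b in zip(u,v)])
    (c,s,a)=cv2.minAreaRect(Q[:,:2].astype(np.float32)); return len(P),(u.mean(),v.mean()),P.mean(0).round(1),z.round(1),np.round(c,1),np.round(s,1),round(a,1)
E
python3 - <<'E'
from h import *
d=load("w1")
for c,b in (("y",(235,140,275,200)),("g",(295,140,330,200)),("r",(345,140,390,200))): print(c,tabtop(d,col=c,box=b))
for x,y in [(233,108),(396,108),(393,189),(239,189)]: print("tray",at_z(d,x,y,14).round(1))
w=load("w2");C=cloud(w);o=np.array([553.9,187.9]);a=np.radians(12.5);M=np.array([[np.cos(a),np.sin(a)],[-np.sin(a),np.cos(a)]])
q=(C[...,:2]-o)@M.T
m=(q[...,1]<-1.5)&(q[...,1]>-10.5)&(C[...,2]>66)&(C[...,2]<80); P=q[m];print(len(P),P[:,0].min(),P[:,0].max(),P[:,0].mean(),C[m][:,2].max())
m=(q[...,1]<-30)&(q[...,1]>-60)&(C[...,2]>66)&(C[...,2]<80); P=q[m];print(len(P),P[:,0].min(),P[:,0].max(),P[:,0].mean())
# roll: x of top
m=(q[...,1]>5)&(q[...,1]<40)&(C[...,2]>80); X=q[m][:,0];Z=C[m][:,2]
f=np.linalg.lstsq(np.c_[X,Z,np.ones(len(X))],X**2+Z**2,rcond=None)[0];print("roll centre x,z",f[:2]/2, np.sqrt(f[2]+(f[:2]**2).sum()/4), X.min(),X.max())
# same measure from the top view
C=cloud(load("top0"));q=(C[...,:2]-o)@M.T
m=(abs(q[...,0])<15)&(q[...,1]<-2)&(q[...,1]>-60)&(C[...,2]>66)&(C[...,2]<80);print("top axle",m.sum(),q[m].mean(0),C[m][:,2].max())
print(togo([508,-169,260],191.5))
E
```

```text
y (342, (np.float64(253.24269005847952), np.float64(178.7719298245614)), array([ 522.2, -243.2,  141.2]), np.float64(141.6), array([ 522.5, -243.1]), array([31.4, 15.5]), 10.9)
g (308, (np.float64(310.61038961038963), np.float64(180.3603896103896)), array([ 511.2, -177.1,  141.6]), np.float64(141.6), array([ 511.4, -176.7]), array([30.3, 13.8]), 10.2)
r (344, (np.float64(371.0203488372093), np.float64(178.31976744186048)), array([ 495.4, -108.5,  141.2]), np.float64(141.6), array([ 495.6, -108.6]), array([31.7, 15.3]), 5.2)
tray [ 457.2 -310.    14. ]
tray [410.3 -68.7  14. ]
tray [534.7 -39.6  14. ]
tray [ 582.8 -286.6   14. ]
112 -8.011239305790395 7.191530885221898 -1.5252185320125677 77.6569706304279
359 -8.275555292532633 7.629800828604884 -1.5117772082005771
roll centre x,z [-58.86023637 218.34298777] 120.8625315589453 -43.4920525860795 41.56228815932467
top axle 115 [ -2.20118321 -35.91133813] 79.76762105347348
('tcp', array([547.4, 171.7, 261.6]), 'yaw', np.float64(-167.44), 'tilt', array([-0.03, -0.03]), 'shift', array([ 112.6, -323.9,    1.8]), 'turn', np.float64(1.063257945244004))
```

```bash
python3 -c "
from h import *
print(togo([511.3,-176.9,260],190.2))"
```

```text
('tcp', array([547.4, 171.7, 261.6]), 'yaw', np.float64(-167.44), 'tilt', array([-0.03, -0.03]), 'shift', array([ 111.1, -332.4,    1.8]), 'turn', np.float64(2.3632579452439586))
```

Call:
{"op": "send_rows", "data": {
  "steps": [
    [[11.1,-33.2,0],[0,0,0],1],
    [[11.1,-33.2,0],[0,0,0],1],
    [[11.1,-33.2,0],[0,0,0],1],
    [[11.1,-33.2,0],[0,0,0],1],
    [[11.1,-33.2,0],[0,0,0],1],
    [[11.1,-33.2,0],[0,0,0],1],
    [[11.1,-33.2,0],[0,0,0],1],
    [[11.1,-33.2,0],[0,0,0],1],
    [[11.1,-33.2,0],[0,0,0],1],
    [[11.1,-33.2,0],[0,0,0],1],
    [[0,0,0],[0,0,2.4],0.6],
    [[0,0,0],[0,0,0],0.6],
    [[0,0,0],[0,0,0],0.6]
  ]
}}

```text
time: 5.83
tcp_pos: [510.9, -177.2, 262.1]
tcp_rot: [-0.276, 3.129, -0.0]
force: [1.4, -0.2, 0.0]
opening: 0.614
gripper_force: 0.0
```

```bash
python3 -c "
from h import *
d=grab('wrist','w3')
r=tabtop(d,col='g');print(r)
print('tri',tri((load('w1'),310.6,180.4),(d,*r[1])))
cv2.imwrite('pics/w3c.png',cv2.resize(d['img'][30:330,120:520,::-1],(800,600),interpolation=2))
x,y=r[4]
print(togo([x,y,142],180+10.2),monitor.state()['opening'])
"
```

```text
(472, (np.float64(320.2881355932203), np.float64(187.01483050847457)), array([ 510.9, -176.9,  141.5]), np.float64(141.7), array([ 511.1, -177.2]), array([31.2, 13.1]), 10.5)
tri [ 510.96492764 -177.03697443  141.70182502]
('tcp', array([ 511.2, -176.4,  262.1]), 'yaw', np.float64(-169.82), 'tilt', array([0.01, 0.  ]), 'shift', array([  0.2,  -0.7, 120.1]), 'turn', np.float64(-0.023688764392545636)) 0.5958846455737721
```

View pics/w3c.png

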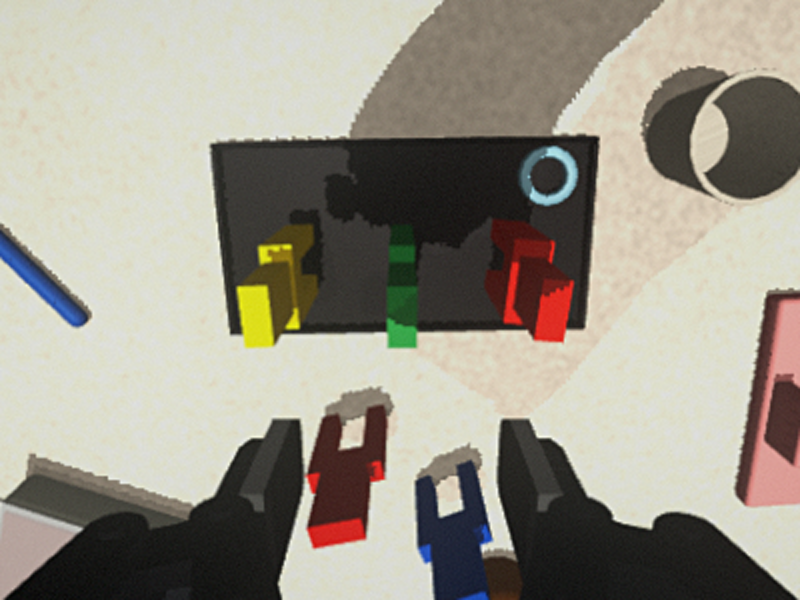

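The crop confirms green at (402,335) with the fingers straddling it. Both lookalikes stand outside the tray, at (345,500) and (450,540). I'll grasp it now.

Call:
{"op": "send_rows", "data": {
  "steps": [
    [[0,-0.3,20],[0,0,0],0.6],
    [[0,-0.4,20],[0,0,0],0.6],
    [[0,0,20],[0,0,0],0.6],
    [[0,0,20],[0,0,0],0.6],
    [[0,0,20],[0,0,0],0.6],
    [[0,0,20],[0,0,0],0.6],
    [[0,0,20],[0,0,0],0.6],
    [[0,0,10],[0,0,0],0.6],
    [[0,0,8.5],[0,0,0],0.6],
    [[0,0,0],[0,0,0],0.4],
    [[0,0,0],[0,0,0],0.2],
    [[0,0,0],[0,0,0],0],
    [[0,0,0],[0,0,0],0],
    [[0,0,0],[0,0,0],0],
    [[0,0,0],[0,0,0],0],
    [[0,0,0],[0,0,0],0],
    [[0,0,0],[0,0,0],0]
  ]
}}

```text
time: 7.3
tcp_pos: [512.7, -177.0, 104.4]
tcp_rot: [-0.279, 3.127, -0.001]
force: [-0.1, 1.4, 7.3]
opening: 0.156
gripper_force: 59.3
```

Call:
{"op": "send_rows", "data": {
  "steps": [
    [[0,0,-10],[0,0,0],0],
    [[0,0,-20],[0,0,0],0],
    [[0,0,-20],[0,0,0],0],
    [[0,0,-20],[0,0,0],0],
    [[0,0,-20],[0,0,0],0],
    [[0,0,-20],[0,0,0],0],
    [[0,0,-20],[0,0,0],0],
    [[0,0,-20],[0,0,0],0],
    [[0,0,-20],[0,0,0],0],
    [[0,0,0],[0,0,0],0]
  ]
}}

```text
time: 8.13
tcp_pos: [513.2, -177.5, 277.9]
tcp_rot: [-0.279, 3.124, -0.005]
force: [0.5, 0.5, -0.3]
opening: 0.156
gripper_force: 58.6
```

```bash
python3 -c "
from h import *
print(togo([557.1,179.9,274],192.5),monitor.state()['force'],monitor.state()['gripper_force'])"
```

```text
('tcp', array([ 513.2, -177.5,  277.9]), 'yaw', np.float64(-169.79), 'tilt', array([ 0.3 , -0.16]), 'shift', array([-106.5,  343.9,    3.1]), 'turn', np.float64(-2.291746324405608)) [ 0.45868183  0.53841436 -0.33241281] 58.57286095619202
```

Call:
{"op": "send_rows", "data": {
  "steps": [
    [[-10.6,34.4,0],[0,0,0],0],
    [[-10.6,34.4,0],[0,0,0],0],
    [[-10.6,34.4,0],[0,0,0],0],
    [[-10.6,34.4,0],[0,0,0],0],
    [[-10.6,34.4,0],[0,0,0],0],
    [[-10.6,34.4,0],[0,0,0],0],
    [[-10.6,34.4,0],[0,0,0],0],
    [[-10.6,34.4,0],[0,0,0],0],
    [[-10.6,34.4,0],[0,0,0],0],
    [[-10.6,34.4,0],[0,0,0],0],
    [[0,0,0],[0,0,-2.3],0],
    [[0,0,15],[0,0,0],0],
    [[0,0,15],[0,0,0],0],
    [[0,0,0],[0,0,0],0],
    [[0,0,0],[0,0,0],0],
    [[0,0,0],[0,0,0],0]
  ]
}}

```text
time: 9.47
tcp_pos: [555.4, 180.5, 244.0]
tcp_rot: [-0.342, 3.123, 0.0]
force: [-0.8, -0.9, -0.7]
opening: 0.158
gripper_force: 58.9
```

```bash
python3 -c "
from h import *
d=grab('wrist','w4')
print(togo([557.1,179.9,274],192.5))
r=tabtop(d,col='g',zmin=200) if 0 else None
cv2.imwrite('pics/w4c.png',cv2.resize(d['img'][60:360,120:520,::-1],(800,600),interpolation=2))"
```

```text
('tcp', array([555.7, 180.5, 244.3]), 'yaw', np.float64(-167.52), 'tilt', array([0.06, 0.01]), 'shift', array([ -1.3,  -0.9, -29.7]), 'turn', np.float64(-0.01606673947685522))
```

View pics/w4c.png

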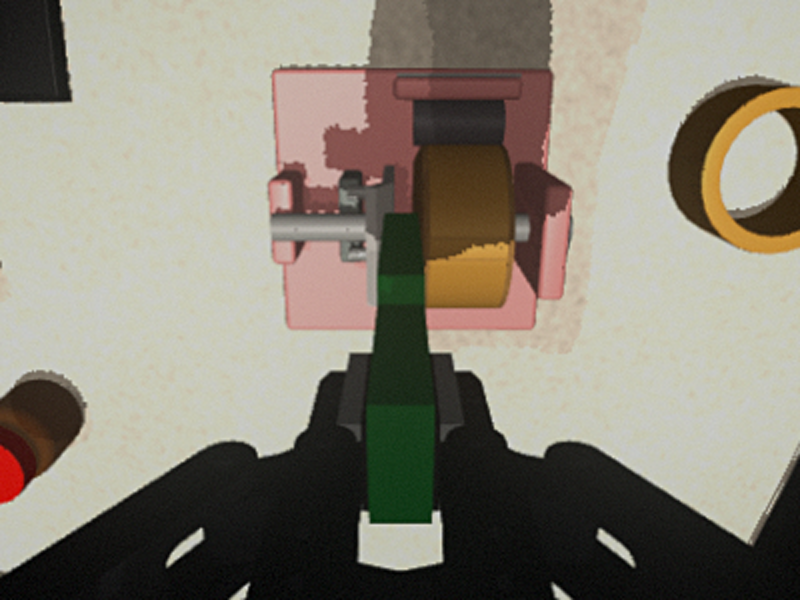

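Green hangs straight, centred at crop x≈400, with its legs over the gap between the cheek lip (375) and the roll (420). I'll trim the pose and start the insertion, watching force.

Call:
{"op": "send_rows", "data": {
  "steps": [
    [[-1.3,-0.9,5],[0,0,0],0],
    [[0,0,10],[0,0,0],0],
    [[0,0,10],[0,0,0],0],
    [[0,0,8],[0,0,0],0],
    [[0,0,8],[0,0,0],0],
    [[0,0,6],[0,0,0],0],
    [[0,0,4],[0,0,0],0],
    [[0,0,0],[0,0,0],0]
  ]
}}

```text
time: 10.18
tcp_pos: [556.2, 180.2, 191.2]
tcp_rot: [0.342, -3.122, -0.001]
force: [-0.1, 2.2, -2.1]
opening: 0.157
gripper_force: 58.7
```

```bash
python3 -c "
from h import *
print(togo([557.1,179.9,120.4],192.5),monitor.state()['force'])"
```

```text
('tcp', array([556.2, 180.2, 191.2]), 'yaw', np.float64(-167.49), 'tilt', array([-0.08,  0.02]), 'shift', array([-0.9, -0.6, 70.8]), 'turn', np.float64(0.013828818799311193)) [-0.05968496  2.16903636 -2.14030804]
```

Call:
{"op": "send_rows", "data": {
  "steps": [
    [[-0.5,0,6],[0,0,0],0],
    [[0,0,6],[0,0,0],0],
    [[0,0,6],[0,0,0],0],
    [[0,0,6],[0,0,0],0],
    [[0,0,6],[0,0,0],0],
    [[0,0,0],[0,0,0],0]
  ]
}}

```text
time: 10.68
tcp_pos: [556.6, 180.1, 160.8]
tcp_rot: [0.342, -3.121, 0.0]
force: [-1.1, 2.8, -2.6]
opening: 0.159
gripper_force: 58.8
```

Call:
{"op": "send_rows", "data": {
  "steps": [
    [[0,0,6],[0,0,0],0],
    [[0,0,6],[0,0,0],0],
    [[0,0,6],[0,0,0],0],
    [[0,0,5],[0,0,0],0],
    [[0,0,5],[0,0,0],0],
    [[0,0,4],[0,0,0],0],
    [[0,0,0],[0,0,0],0]
  ]
}}

```text
time: 11.27
tcp_pos: [556.8, 180.1, 129.3]
tcp_rot: [0.342, -3.122, 0.0]
force: [0.4, 3.2, -3.0]
opening: 0.157
gripper_force: 59.1
```

Call:
{"op": "send_rows", "data": {
  "steps": [
    [[0,0,3],[0,0,0],0],
    [[0,0,3],[0,0,0],0],
    [[0,0,1.5],[0,0,0],0],
    [[0,0,1],[0,0,0],0],
    [[0,0,0],[0,0,0],0]
  ]
}}

```text
time: 11.68
tcp_pos: [557.2, 180.2, 121.6]
tcp_rot: [0.342, -3.123, 0.0]
force: [-0.0, 3.0, -2.6]
opening: 0.157
gripper_force: 59.1
```

Call:
{"op": "send_rows", "data": {
  "steps": [
    [[0,0,0.7],[0,0,0],0],
    [[0,0,0.7],[0,0,0],0],
    [[0,0,0],[0,0,0],0]
  ]
}}

```text
time: 11.93
tcp_pos: [557.3, 180.2, 120.5]
tcp_rot: [-0.342, 3.123, 0.0]
force: [-0.7, 3.4, 0.0]
opening: 0.155
gripper_force: 59.5
```

Call:
{"op": "send_rows", "data": {
  "steps": [
    [[0,0,0.6],[0,0,0],0],
    [[0,0,0],[0,0,0],0]
  ]
}}

```text
time: 12.1
tcp_pos: [557.3, 180.2, 120.5]
tcp_rot: [-0.342, 3.122, 0.0]
force: [-2.9, 2.7, 7.7]
opening: 0.151
gripper_force: 60.3
```

It rests on the base (z stops at 120.5, Fz rises) and pushes the cheek with about 3 N. Releasing it.

Call:
{"op": "send_rows", "data": {
  "steps": [
    [[0,0,-0.5],[0,0,0],0.25],
    [[0,0,0],[0,0,0],0.35],
    [[0,0,0],[0,0,0],0.5],
    [[0,0,0],[0,0,0],0.5],
    [[0,0,0],[0,0,0],0.5],
    [[0,0,-8],[0,0,0],0.5],
    [[0,0,-15],[0,0,0],0.5],
    [[0,0,-20],[0,0,0],0.5],
    [[0,0,-30],[0,0,0],0.5],
    [[0,0,-30],[0,0,0],0.5],
    [[0,0,-30],[0,0,0],0.5],
    [[0,0,-15],[0,0,0],0.5],
    [[0,0,0],[0,0,0],0.5],
    [[0,0,0],[0,0,0],0.5]
  ]
}}

```text
time: 13.27
tcp_pos: [557.7, 180.2, 269.4]
tcp_rot: [-0.342, 3.121, 0.0]
force: [-0.7, -0.1, -0.3]
opening: 0.5
gripper_force: 0.0
```

Run:
```python
from h import *
d=grab('wrist','w5'); print(togo([0,0,0],0)[:4])
r=tabtop(d,col='g',zmin=148,box=(280,60,370,330));print(r)
o=np.array([553.9,187.9]);a=np.radians(12.5);M=np.array([[np.cos(a),np.sin(a)],[-np.sin(a),np.cos(a)]])
print("tab in disp",M@(np.array(r[4])-o))
C=cloud(d);q=(C[...,:2]-o)@M.T
m=(C[...,2]>109)&(C[...,2]<117)&(q[...,1]<-12)&(q[...,1]>-35)&(abs(q[...,0])<32)&(cv2.cvtColor(d["img"],cv2.COLOR_RGB2HSV)[...,1]<60)
print(m.sum(),"lip y",np.percentile(q[m][:,1],[5,50,95]))
w=load("w2");C=cloud(w);q=(C[...,:2]-o)@M.T
m=(C[...,2]>109)&(C[...,2]<117)&(q[...,1]<-12)&(q[...,1]>-35)&(abs(q[...,0])<32)
print(m.sum(),"lip y before",np.percentile(q[m][:,1],[5,50,95]))
cv2.imwrite('pics/w5c.png',cv2.resize(d['img'][40:280,160:480,::-1],(800,600),interpolation=2))
```

```text
('tcp', array([557.1, 180.1, 268.2]), 'yaw', np.float64(-167.49))
(489, (np.float64(320.98977505112475), np.float64(187.99795501022496)), array([556.1, 180.8, 157.7]), np.float64(157.8), array([555.3, 180.7]), array([31.9, 12.8]), 12.5)
tab in disp [-0.19155081 -7.33234671]
390 lip y [-27.73854027 -24.29960831 -21.05718067]
404 lip y before [-24.68341181 -21.45761749 -17.50477693]
```

View pics/w5c.png

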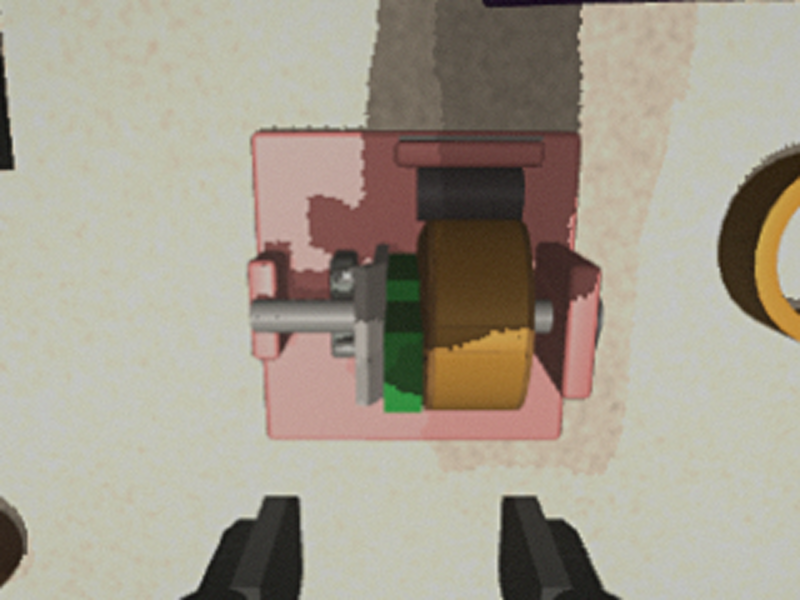

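The crop shows green at (403,330), seated between the roll face (x≈420) and the cheek (x≈383). Its tab top is at 157.8 mm, which is 20 + 138, so it is fully home. The cheek has been pushed back about 3 mm, inside the 1–6 mm window. Handing the job in.

```bash
python3 -c "
from h import *
print(finish_job())"
```

```text
the job is handed in; nothing more can be done
None
```

The green spacer is the right one: it sits fully home astride the axle, released, with the cheek pushed back about 3 mm. I picked it by measuring the gap (about 11 mm), so yellow and red were never tried and were left standing in the tray. The job is handed in after about 13 s of robot time.

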